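Close up the breakfast chest

ROBOT

A 6-joint arm with a two-finger parallel gripper is mounted at the origin on the work surface. World frame = base frame: x ahead of the robot, y to its left, z up, the work surface at z = 0. Lengths are in mm, angles in rad, forces in N, time in s.
With the tool pointing down it reaches from about 350 to 775 mm from the base axis. Payload 7.3 kg.
Tool frame: the origin (TCP) lies midway between the tips of the shut fingers; the grasp point (between the pads) lies 19 mm behind it; z points along the fingers, y is the line along which they close (so a half turn about z gives the same grasp; the last joint's range is limited). The gripper opens to 92 mm and grips with 3 to 60 N. Pads are 19 mm wide; open, the fingers measure 130 mm over their backs; the gripper's body (75 mm by 190 mm) begins 47 mm behind the grasp point.
Start: joints at [-1.339, 0.342, 1.524, -0, 1.275, -0.146], TCP at [193.683, -487.987, 226.741] pointing down, gripper open.
Joint ranges: [-2.53, 2.53], [-0.77, 2.02], [0.04, 2.7], [-1, 4.14], [0.28, 2.66], [-3.11, 3.11]. Speed limits (rad/s): [2.57, 2.57, 3.14, 3.14, 3.14, 3.14].

INTERFACE

Orientations are given as [roll, pitch, yaw] about the fixed x, y, z axes, in that order (R = Rz(yaw) Ry(pitch) Rx(roll)).
In Python, from plant import get_obs, capture, camera_model, close_job, search_frame, regions_of, pinpoint gives the robot as it stands. The module is installed in compiled form; this text tells all that it offers.
- The arm moves only by the shell command python3 -m pendant 'ROWS'. ROWS is JSON, one flat list of numbers, 7 for each row, row after row: the shift along the tool's x, y, z in units of 30 mm (1.0 is 30 mm), then the turn, a rotation vector about the tool's x, y, z in units of 4 degrees (1.0 is 4 degrees), then the closure, from -1 (fully open) to 1 (shut), so that 0 is half open. In form: [dx, dy, dz, wx, wy, wz, gripper, dx, dy, dz, wx, wy, wz, gripper, ...]. A call has 1 to 12 rows; each row shifts and turns the commanded pose from where the row before left it, along the tool's axes as they then stand; what a row does not reach is not made up. A row lasts 1/10 s, in which the tool goes at most 50 mm and 8.59 degrees, less where a joint would pass 70% of its speed; a pose out of reach is approached as far as the arm can. A call with a number of a shift or a turn outside -1 to 1 is refused whole. A call with a gripper value outside its range is refused whole. The fingers move at their own pace and stop on an object; the grip force is fixed at half the most. Time passes only in rows, so rows that do not move let the fingers close. It gives the time, the measured TCP pose, the force, the opening and the grip force at its end, in the units of the state.
- get_obs(): the state, without advancing time (a new reading comes with each control period).
- capture(name): name is "scene" or "side" or "wrist"; returns the picture (420x560x3 uint8, red, green, blue); there is no depth.
- camera_model(name): a dict with "fov_y" (degrees; the focal length in pixels is half the picture's height over the tangent of half this angle, whatever the lens; pixels are square), "cx", "cy" (the principal point, pixels), "pose" (4x4, takes a point from camera to world coordinates). Camera axes: x right, y up, looking along -z (the intrinsics and any distortion apply to the point x, -y, -z); pixel columns grow to the right and rows downward; lengths in mm; the calibration is good to about 2 mm. The wrist camera is an equidistant fisheye: a pixel r from the principal point sees the ray r / f radians off the axis. A picture is of the moment at which its call begins: read the wrist's pose just before it. camera_model takes no time and is no camera call; for the wrist camera it gives the pose at the moment of the call.
- close_job(): hands the job in; it is judged then, once.
Trained networks look in the newest picture that a camera, given by its name, has taken for a name from the list of things; names that differ only in an ending like _2 or _b are one class to them, and where a whole thing is asked for, a point or a joint stands for the part that bears it (a point fixed in the world has none). Each returns a list of dicts, best first, with "score" (0 to 1); they miss things now and then, are a little off and sometimes report something else, mostly with a low value. They report only what shows in the picture. A call takes as long as a camera call.
- search_frame(camera, thing): "location" ([column, row] in pixels, amid what is visible of it).
- regions_of(camera, thing): "pixels" (420x560 bool, what is visible of it) and "location" ([column, row] in pixels, amid what is visible of it).
- pinpoint(camera, thing): "location" ([column, row] in pixels: a listed point, or the origin of a listed thing).
The state is a dict: "time": time; "joint_positions": joint angles; "dq": joint speeds; "tau": joint torques, N m; "tool_pos": TCP position; "tcp_rot": TCP orientation; "contact_force": force on the tool from outside, world axes, zero at the start; "moment": the same for the moment, N m; "grip_width": finger opening in mm; "finger_force": force on a finger pad.
Only numpy, scipy, OpenCV 4.12 (cv2) and the standard library are available. Lean on these libraries where they do the work, as an engineer would, in place of code of your own. Each camera call takes 0.05 s, during which the arm holds its last target. There are 200 camera calls.

TASK

The breakfast chest on the counter has been left open. Using only your fingertips, gently push both drawers fully home and push the lid down until it lies flat on the chest, without letting it slam. Pull or lift nothing, leave the mug, the jar and the tin where they stand, and take your hand away when the chest is shut.

Things in the scene. Friction and masses are not known exactly. Their poses are not given: they have to be found in the camera images.
- chest: Wooden chest fixed to the counter, 180 deep (x) by 340 wide (y) by 95 high. Origin: centre of its underside, on the counter. x points from the drawer side into the chest (a drawer shuts along +x), y left seen from the robot, z up. Two mint-green-fronted drawers below (z 6 to 55), tray of sachets above. Drawers shut, their fronts lie at x = -102, knob end faces at x = -127; the shut lid reaches x = -98.
- left_drawer (a joint): Left drawer (at y = +82 of the chest): how far it is pulled out, in m; 0 = fully home against its stop, limit 0.12. It slides along the chest's x with about 1.5 N of friction, light damping and no spring.
- left_drawer_knob (a point): Centre of the end face (the side nearest the robot) of the left drawer's round steel knob: 24 in diameter, 25 out from the mint-green front, 34.5 above the counter. The front is 156 wide, 48 high and reaches from 6.5 to 54.5 above the counter. Axes as the chest's.
- right_drawer (a joint): Right drawer (at y = -82 of the chest), otherwise like the left one; 0 = fully home.
- right_drawer_knob (a point): Centre of the end face of the right drawer's knob, with the same sizes as the left one's.
- lid (a joint): Angle of the lid in rad: 0 = shut, lying flat on the chest; it grows as the free edge rises; limit 1.6. Its hinge is stiff, so it stays where it is left (pressing down at the free edge with about 2 N moves it).
- lid_hinge (a point): Centre of the lid's hinge line, at the far (+x) upper edge of the chest: x = 90, y = 0, z = 96 in the chest's frame. The hinge line runs along the chest's y. Axes as the chest's.
- lid_edge (a point): Middle of the free edge, on the outer face of the lid: a plain brown board, 188 from hinge line to free edge, 340 wide, 8 thick, no knob, its underside passing through the hinge line. Open, its outer face looks up and away from the robot. Axes turn with the lid: -x from hinge to free edge, z out of the outer face.
- mug: Blue mug, 80 in diameter at the rim, 90 high, with a side handle; origin at the centre of its underside. To be left alone.
- jar: Amber glass jar with black cap, 76 in diameter, 120 high; origin at the centre of its underside. To be left alone.
- tin: Tin with a green label, 72 in diameter, 100 high; origin at the centre of its underside. To be left alone.

How it is judged:
By the outcome, as a careful person would: the job done as asked, in the order asked, and still so for the second after the job is handed in, with the robot touching nothing.
It also fails if it takes over 64 s, if anything falls off the work surface, if the arm or the gripper's body presses on something with over 40 N, if the wrist force passes 120 N, or if a joint passes its speed limit or range.

## Working session

There is one attempt and no reset: what is moved stays moved. The work goes in short steps, Python scripts to look and compute and a shell command to move; the robot and the scene stay as the last step left them, time stands still between calls to the robot, and variables do not carry over. Pictures are saved under pics/ and viewed, at most 10 in all, crops included, and the job is handed in when it is done.

```bash
mkdir -p pics
python3 - <<'E'
from plant import *
import cv2,numpy as np
o=get_obs();print({k:np.round(v,3).tolist() for k,v in o.items()})
ims=[]
for c in("scene","side"):
    im=capture(c);cv2.imwrite(f'pics/{c}0.png',im[:,:,::-1])
    m=camera_model(c);print(c,m["fov_y"],m["cx"],m["cy"],np.round(m["pose"],3).tolist(),[k for k in m])
    for t in("left_drawer_knob","right_drawer_knob","lid_hinge","lid_edge","chest","mug","jar","tin"):
        print(t,[(np.round(d["location"],1).tolist(),round(d["score"],2)) for d in pinpoint(c,t)[:3]])
E
```

```text
{'time': 0.0, 'joint_positions': [-1.339, 0.343, 1.525, -0.0, 1.275, -0.146], 'dq': [-0.001, 0.0, 0.001, 0.001, -0.0, 0.0], 'tau': [-0.001, -43.124, -24.422, 0.072, 0.056, -0.0], 'tool_pos': [193.565, -487.561, 226.008], 'tcp_rot': [-3.14, -0.0, 0.378], 'contact_force': [-0.165, -0.197, -0.3], 'moment': [0.009, 0.01, 0.029], 'finger_force': 0.0, 'grip_width': 91.841}
scene 45.113053838108286 280.44107295275467 214.39577073625392 [[0.862, -0.448, 0.236, 938.381], [0.506, 0.762, -0.404, -509.521], [0.002, 0.468, 0.884, 1202.385], [0.0, 0.0, 0.0, 1.0]] ['fov_y', 'cx', 'cy', 'pose']
left_drawer_knob [([252.8, 173.5], 0.68)]
right_drawer_knob [([220.4, 220.6], 0.81)]
lid_hinge [([329.6, 225.3], 0.85)]
lid_edge [([285.8, 174.9], 0.88)]
chest []
mug [([186.2, 281.5], 0.74), ([286.6, 177.3], 0.16)]
jar [([240.2, 322.1], 0.97)]
tin [([325.1, 149.4], 0.86), ([286.5, 178.2], 0.42), ([188.0, 282.9], 0.35)]
side 57.798581759053896 275.7099363487932 206.02253275152782 [[0.996, 0.053, -0.066, 594.508], [-0.085, 0.671, -0.736, -585.585], [0.005, 0.739, 0.673, 652.001], [0.0, 0.0, 0.0, 1.0]] ['fov_y', 'cx', 'cy', 'pose']
left_drawer_knob [([213.7, 208.1], 0.88)]
right_drawer_knob [([206.9, 261.1], 0.66)]
lid_hinge [([332.7, 202.3], 0.82)]
lid_edge []
chest [([288.1, 239.0], 0.95)]
mug [([215.3, 358.8], 0.57)]
jar [([305.2, 349.8], 0.86)]
tin [([255.8, 169.5], 0.71)]
```

```bash
cat > h.py <<'E'
from plant import *
import numpy as np
def ray(c,px):
    m=camera_model(c);P=np.array(m["pose"]);f=210/np.tan(np.radians(m["fov_y"]/2))
    d=np.array([(px[0]-m["cx"])/f,-(px[1]-m["cy"])/f,-1]);d=P[:3,:3]@d
    return P[:3,3],d/np.linalg.norm(d)
def onz(c,px,z):
    o,d=ray(c,px);return o+d*(z-o[2])/d[2]
def tri(a,b):
    A=np.zeros((3,3));v=np.zeros(3)
    for o,d in(a,b):
        M=np.eye(3)-np.outer(d,d);A+=M;v+=M@o
    return np.linalg.solve(A,v)
E
python3 - <<'E'
from h import *
S=dict(left_knob=((252.8,173.5),(213.7,208.1),34.5),right_knob=((220.4,220.6),(206.9,261.1),34.5),hinge=((329.6,225.3),(332.7,202.3),96),mug=((186.2,281.5),(215.3,358.8),0),jar=((240.2,322.1),(305.2,349.8),0),tin=((325.1,149.4),(255.8,169.5),0))
for k,(a,b,z) in S.items(): print(k,*[np.round(x) for x in(onz("scene",a,z),onz("side",b,z),tri(ray("scene",a),ray("side",b)))])
print(onz("side",(288.1,239),0))
o,d=ray("scene",(285.8,174.9))
for z in range(150,310,20): print(z,np.round(onz("scene",(285.8,174.9),z)))
E
```

```text
left_knob [498.  95.  34.] [507.  94.  34.] [504.  90.  42.]
right_knob [502. -70.  34.] [498. -68.  34.] [500. -69.  33.]
hinge [762.  31.  96.] [775.  25.  96.] [769.  23. 104.]
mug [ 510. -244.   -0.] [ 518. -263.    0.] [ 509. -245.  -22.]
jar [ 683. -263.    0.] [ 679. -260.    0.] [ 681. -261.   -3.]
tin [622. 289.   0.] [615. 286.   0.] [617. 297. -10.]
[677.55066964  11.79911162   0.        ]
150 [614.  73. 150.]
170 [620.  62. 170.]
190 [626.  51. 190.]
210 [632.  40. 210.]
230 [638.  29. 230.]
250 [644.  18. 250.]
270 [651.   7. 270.]
290 [657.  -4. 290.]
```

View pics/scene0.png

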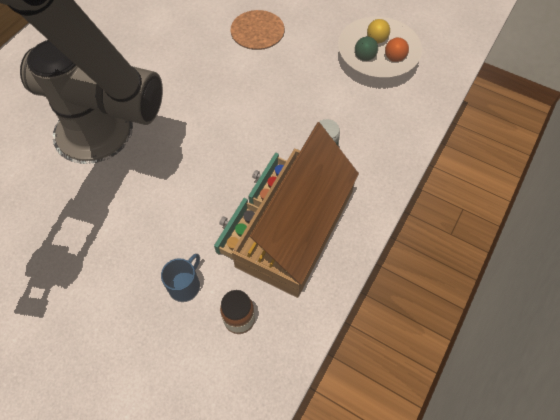

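View pics/side0.png

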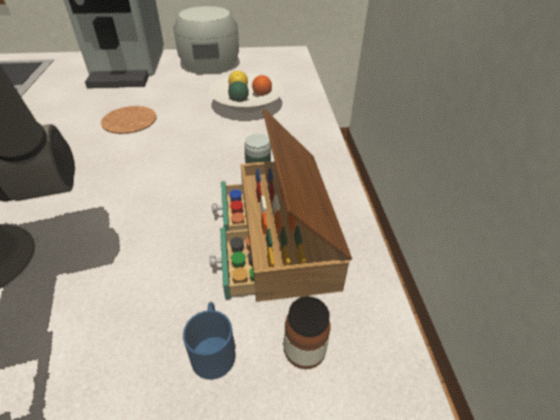

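The scene picture shows the chest at about (285,215). Lid corners are near (319,124), (358,175), (303,283) and (257,212), both drawers are partly out, the mug is at (182,280), the jar at (237,310), and the tin is behind the lid's left end. I'll zoom in to get the yaw and lid angle.

Run:
```python
import cv2
a=cv2.imread('pics/scene0.png')[110:310,200:380];b=cv2.imread('pics/side0.png')[100:310,195:365]
a=cv2.resize(a,None,fx=3,fy=3,interpolation=cv2.INTER_CUBIC)[:600];b=cv2.resize(b,None,fx=2.4,fy=2.4,interpolation=cv2.INTER_CUBIC)
cv2.imwrite('pics/za.png',a);cv2.imwrite('pics/zb.png',b)
```

```text
(no output)
```

View pics/za.png

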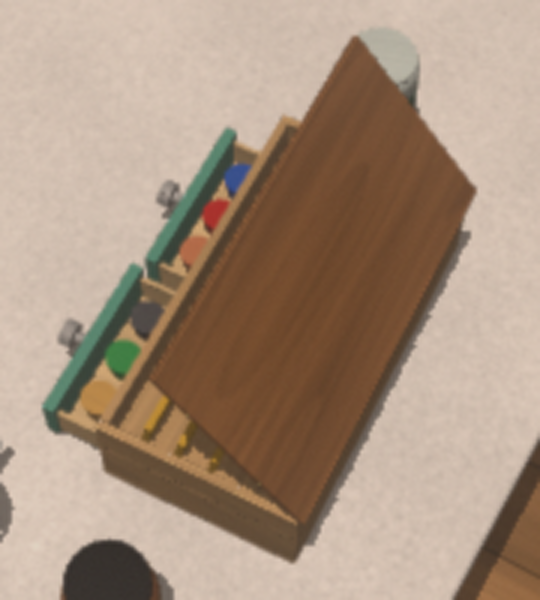

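View pics/zb.png

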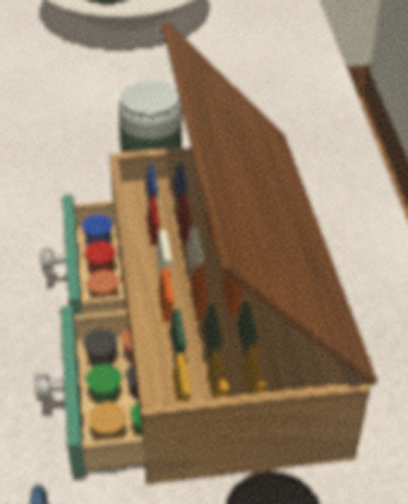

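```bash
cat > fit.py <<'E'
from h import *
from scipy.optimize import least_squares
def proj(c,p):
    m=camera_model(c);P=np.array(m["pose"]);f=210/np.tan(np.radians(m["fov_y"]/2))
    q=P[:3,:3].T@(p-P[:3,3]);return np.array([m["cx"]-f*q[0]/q[2],m["cy"]+f*q[1]/q[2]])
def lidp(r,y,h,a): return np.array([90-r*np.cos(a)+h*np.sin(a),y,96+r*np.sin(a)+h*np.cos(a)])
def world(p,P):
    c,s=np.cos(p[2]),np.sin(p[2]);return np.array([p[0]+c*P[0]-s*P[1],p[1]+s*P[0]+c*P[1],P[2]])
L=lambda r,y,h:lambda p:lidp(r,y,h,p[3])
C=lambda *a:lambda p:np.array(a,float)
D=lambda i,y,x=-102,z=54.5:lambda p:np.array([x-p[4+i],y,z])
E
cat > fit0.py <<'E'
from fit import *
O=[("scene",L(188,170,8),(318.7,122.3)),("scene",L(0,170,8),(358.7,173.3)),("scene",L(0,-170,8),(300.7,284)),("scene",L(188,-170,8),(250.7,236.7)),
("scene",C(90,-170,0),(298.3,297.3)),("scene",C(-90,-170,95),(234.3,251.7)),("scene",C(-90,-170,0),(235,266)),("scene",C(-90,170,95),(295,149.3)),
("scene",D(1,-4),(246,199.3)),("scene",D(1,-160),(215,246)),("scene",D(0,160),(276.7,153.3)),("scene",D(0,4),(249.3,197.3)),
("side",L(188,170,4),(263.8,109.2)),("side",L(0,170,4),(313.8,156.3)),("side",L(188,-170,4),(288.8,210.4)),("side",L(0,-170,8),(351.3,258.3)),
("side",C(-90,-170,0),(256.7,300.8)),("side",C(-90,-170,95),(255.4,271.7)),("side",C(90,-170,0),(344.2,291.7)),("side",C(-90,170,95),(241.7,164.6)),
("side",D(1,-4),(221.3,228.3)),("side",D(1,-160),(224.2,285.4)),("side",D(0,160),(221.3,182.1)),("side",D(0,4),(224.2,225)),
("scene",D(0,82,-127,34.5),(252.8,173.5)),("scene",D(1,-82,-127,34.5),(220.4,220.6)),("side",D(0,82,-127,34.5),(213.7,208.1)),("side",D(1,-82,-127,34.5),(206.9,261.1)),("scene",L(188,0,8),(285.8,174.9)),("scene",L(0,0,0),(329.6,225.3)),("side",C(0,0,0),(288.1,239))]
f=lambda p:np.concatenate([proj(c,world(p,g(p)))-u for c,g,u in O])
r=least_squares(f,[677,12,.05,.9,50,50],x_scale=[10,10,.1,.1,10,10],loss='soft_l1',f_scale=2)
p=r.x;print(np.round(p,3));e=f(p).reshape(-1,2)
for (c,g,u),v in zip(O,e):print(c,np.round(g(p)),np.round(v,1))
np.save('p.npy',p)
for n,g in dict(lk=D(0,82,-127,34.5),rk=D(1,-82,-127,34.5),lf=D(0,82),rf=D(1,-82),edge=L(188,0,8),hinge=L(0,0,0)).items():print(n,np.round(world(p,g(p)),1))
E
python3 fit0.py
```

```text
[6.75228e+02 2.33410e+01 6.00000e-02 8.44000e-01 3.87780e+01 4.73660e+01]
scene [-29. 170. 242.] [ 0.6 -0.3]
scene [ 96. 170. 101.] [0.9 0.6]
scene [  96. -170.  101.] [1.3 1.7]
scene [ -29. -170.  242.] [0.4 0.4]
scene [  90. -170.    0.] [-0.   1.5]
scene [ -90. -170.   95.] [-2.7  1.3]
scene [ -90. -170.    0.] [-0.2  1.9]
scene [-90. 170.  95.] [-0.3 -0.9]
scene [-149.   -4.   54.] [-1.5 -1.6]
scene [-149. -160.   54.] [-0.8  0.3]
scene [-141.  160.   54.] [-0.6 -0.6]
scene [-141.    4.   54.] [-0.4 -0.7]
side [-32. 170. 239.] [-1.2 -0.6]
side [ 93. 170.  99.] [-1.1 -0.1]
side [ -32. -170.  239.] [-0.6  1. ]
side [  96. -170.  101.] [2.3 0.5]
side [ -90. -170.    0.] [-0.5  0.9]
side [ -90. -170.   95.] [-0.8  0.4]
side [  90. -170.    0.] [-0.5 -0.6]
side [-90. 170.  95.] [-1.3 -1.4]
side [-149.   -4.   54.] [-0.8 -1.7]
side [-149. -160.   54.] [-0.6 -0.7]
side [-141.  160.   54.] [ 0.1 -1.8]
side [-141.    4.   54.] [ 0.1 -1.3]
scene [-166.   82.   34.] [2.1 1.1]
scene [-174.  -82.   34.] [1.6 0.4]
side [-166.   82.   34.] [-0.7 -0.3]
side [-174.  -82.   34.] [3.8 0. ]
scene [-29.   0. 242.] [1.6 1. ]
scene [90.  0. 96.] [0.4 1.3]
side [0. 0. 0.] [-1.5 -3.6]
lk [504.8  95.2  34.5]
rk [506.1 -69.   34.5]
lf [529.8  96.7  54.5]
rf [531.1 -67.5  54.5]
edge [646.4  21.6 241.9]
hinge [765.1  28.8  96. ]
```

Fit residuals are 1–2 px. Chest is at (675,23) with yaw 0.06, lid angle 0.84 rad, and the drawers are out 39 and 47 mm. Next I move to a point before the right knob, with the fingers shut and tilted forward.

```bash
cat > to.py <<'E'
import sys
from h import *
from scipy.spatial.transform import Rotation as R
# target world x y z [tilt_deg yaw]: prints shift (tool axes, units) and turn
a=list(map(float,sys.argv[1:]));o=get_obs()
Rc=R.from_euler('xyz',o['tcp_rot'])
print('t',round(o['time'],2),'pos',np.round(o['tool_pos'],1),'z-axis',np.round(Rc.as_matrix()[:,2],3),'F',np.round(o['contact_force'],1))
print('shift',np.round(Rc.inv().apply(np.array(a[:3])-o['tool_pos'])/30,2))
if len(a)>3:
    Rt=R.from_euler('z',a[4])*R.from_euler('y',-a[3],degrees=True)*R.from_euler('x',np.pi)
    print('turn',np.round(np.degrees((Rc.inv()*Rt).as_rotvec())/4,2))
E
python3 -m pendant '[0.66,-0.483,0,0,0,0,1,0.66,-0.483,0,0,0,0,1,0.66,-0.483,0,0,0,0,1,0.66,-0.483,0,0,0,0,1,0.66,-0.483,0,0,0,0,1,0.66,-0.483,0,0,0,0,1,0.66,-0.483,0,0,0,0,1,0.66,-0.483,0,0,0,0,1,0.66,-0.483,0,0,0,0,1,0.66,-0.483,0,0,0,0,1,0.66,-0.483,0,0,0,0,1,0.66,-0.483,0,0,0,0,1]'
python3 -m pendant '[0.66,-0.483,0.2,0,0,0,1,0.66,-0.483,0.2,0,0,0,1,0.66,-0.483,0.2,0,0,0,1,0.66,-0.483,0.2,0,0,0,1,0.66,-0.483,0.2,0,0,0,1,0.66,-0.483,0.2,0,0,0,1,0.66,-0.483,0.2,0,0,0,1,0.66,-0.483,0.2,0,0,0,1,0,0,0,0,0,1,1,0,0,0,0,0,1,1,0,0,0,0,0,1,1,0,0,0,0,0,1,1]'
python3 -m pendant '[0,0,0,0,0,0.55,1,0,0,0,0,1,0,1,0,0,0,0,1,0,1,0,0,0,0,1,0,1,0,0,0,0,1,0,1,0,0,0,0,1,0,1,0,0,0,0,0,0,1]'
python3 to.py 470 -71 33 20 0.06
```

```text
time: 2.1
tool_pos: [350.8, -237.9, 226.9]
tcp_rot: [3.141, -0.0, 0.378]
contact_force: [1.7, -0.1, 0.3]
grip_width: 2.1
finger_force: 0.0
time: 3.3
tool_pos: [454.9, -72.4, 178.7]
tcp_rot: [3.141, -0.0, 0.096]
contact_force: [-0.1, -0.6, -0.0]
grip_width: 0.5
finger_force: 0.0
time: 4.0
tool_pos: [453.3, -72.3, 178.3]
tcp_rot: [-3.141, -0.348, 0.059]
contact_force: [-0.0, -0.1, 0.5]
grip_width: 0.5
finger_force: 0.0
t 4.0 pos [453.3 -72.3 178.3] z-axis [ 0.341  0.021 -0.94 ] F [-0.  -0.1  0.5]
shift [-1.13 -0.01  4.74]
turn [-0.01  0.01 -0.02]
```

```bash
python3 -m pendant '[-0.188,0,0.79,0,0,0,1,-0.188,0,0.79,0,0,0,1,-0.188,0,0.79,0,0,0,1,-0.188,0,0.79,0,0,0,1,-0.188,0,0.79,0,0,0,1,-0.188,0,0.79,0,0,0,1,0,0,0,0,0,0,1]'
python3 -m pendant '[0.157,0,0.057,0,0,0,1,0.157,0,0.057,0,0,0,1,0.157,0,0.057,0,0,0,1,0.157,0,0.057,0,0,0,1,0.157,0,0.057,0,0,0,1,0.157,0,0.057,0,0,0,1,0.157,0,0.057,0,0,0,1,0.157,0,0.057,0,0,0,1]'
python3 -m pendant '[0.094,0,0.034,0,0,0,1,0.094,0,0.034,0,0,0,1,0.094,0,0.034,0,0,0,1,0.094,0,0.034,0,0,0,1,0.094,0,0.034,0,0,0,1,0.094,0,0.034,0,0,0,1,0.094,0,0.034,0,0,0,1,0.094,0,0.034,0,0,0,1]'
python3 to.py 544 -67 33 20 0.06
python3 - <<'E'
from plant import *;import cv2
im=capture("side");cv2.imwrite('pics/s1.png',cv2.resize(im[100:320,180:380,::-1],None,fx=2.5,fy=2.5))
E
```

```text
time: 4.7
tool_pos: [471.8, -71.3, 33.4]
tcp_rot: [-3.135, -0.342, 0.06]
contact_force: [0.6, 0.4, 0.1]
grip_width: 0.5
finger_force: 0.0
time: 5.5
tool_pos: [512.7, -69.8, 35.7]
tcp_rot: [-3.139, -0.347, 0.06]
contact_force: [-1.9, 0.2, 1.1]
grip_width: 0.1
finger_force: 0.9
time: 6.3
tool_pos: [536.5, -68.4, 35.6]
tcp_rot: [-3.139, -0.347, 0.06]
contact_force: [-2.4, 0.6, 1.4]
grip_width: 0.3
finger_force: 0.8
t 6.3 pos [536.5 -68.4  35.6] z-axis [ 0.339  0.023 -0.941] F [-2.4  0.6  1.4]
shift [ 0.21 -0.03  0.17]
turn [-0.04  0.03  0.  ]
```

View pics/s1.png

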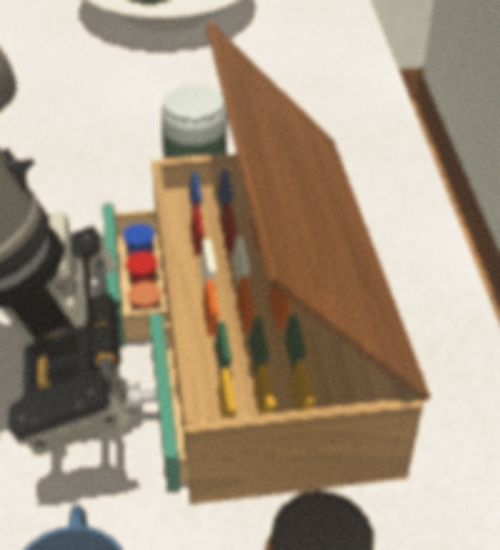

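The fingertip is on the right knob at about (125,405) in the crop and the right drawer is nearly in. I'll keep going gently until it meets the stop.

```bash
python3 -m pendant '[0.063,0,0.03,0,0,0,1,0.063,0,0.03,0,0,0,1,0.063,0,0.03,0,0,0,1,0.063,0,0.03,0,0,0,1]'
python3 -m pendant '[0.04,0,0.016,0,0,0,1,0.04,0,0.016,0,0,0,1]'
python3 -m pendant '[0.04,0,0.016,0,0,0,1,0.04,0,0.016,0,0,0,1]'
```

```text
time: 6.75
tool_pos: [543.1, -67.6, 34.5]
tcp_rot: [-3.138, -0.344, 0.061]
contact_force: [-17.8, -6.4, 14.0]
grip_width: 0.3
finger_force: 9.4
time: 6.95
tool_pos: [543.4, -67.3, 34.0]
tcp_rot: [-3.136, -0.34, 0.06]
contact_force: [-28.6, -8.7, 21.1]
grip_width: 0.8
finger_force: 14.3
time: 7.15
tool_pos: [543.6, -66.9, 33.3]
tcp_rot: [-3.135, -0.337, 0.06]
contact_force: [-40.8, -12.8, 31.6]
grip_width: 0.6
finger_force: 21.0
```

```bash
python3 -m pendant '[-0.1,0,-0.04,0,0,0,1,-0.4,0,-0.14,0,0,0,1,-0.6,0,-0.21,0,0,0,1,-0.6,0,-0.21,0,0,0,1,-0.6,0,-0.21,0,0,0,1,0,-0.78,0,0,0,0,1,0,-0.78,0,0,0,0,1,0,-0.78,0,0,0,0,1,0,-0.78,0,0,0,0,1,0,-0.78,0,0,0,0,1,0,-0.78,0,0,0,0,1,0,-0.78,0,0,0,0,1]'
python3 -m pendant '[0,0,0,0,0,0,1]'
python3 to.py 475 94 33 20 0.06
```

```text
time: 8.35
tool_pos: [472.4, 89.1, 51.7]
tcp_rot: [-3.126, -0.328, 0.06]
contact_force: [0.4, -0.5, -0.5]
grip_width: 0.9
finger_force: 0.0
time: 8.45
tool_pos: [471.9, 90.1, 51.6]
tcp_rot: [-3.126, -0.328, 0.064]
contact_force: [-0.2, -0.4, -0.0]
grip_width: 0.1
finger_force: 0.0
t 8.45 pos [471.9  90.1  51.6] z-axis [ 0.32   0.036 -0.947] F [-0.2 -0.4 -0. ]
shift [-0.09 -0.11  0.62]
turn [-0.24  0.31  0.05]
```

```bash
python3 -m pendant '[-0.05,-0.05,0.31,-0.12,0.15,0,1,-0.04,-0.06,0.31,-0.12,0.15,0,1,0,0,0,0,0,0,1]'
python3 -m pendant '[0.157,0,0.057,0,0,0,1,0.157,0,0.057,0,0,0,1,0.157,0,0.057,0,0,0,1,0.157,0,0.057,0,0,0,1,0.157,0,0.057,0,0,0,1,0.157,0,0.057,0,0,0,1,0.157,0,0.057,0,0,0,1,0.157,0,0.057,0,0,0,1]'
python3 -m pendant '[0.094,0,0.036,0,0,0,1,0.094,0,0.036,0,0,0,1,0.094,0,0.036,0,0,0,1,0.094,0,0.036,0,0,0,1]'
python3 to.py 534 98 33 20 0.06
```

```text
time: 8.75
tool_pos: [481.6, 92.5, 47.2]
tcp_rot: [3.141, -0.327, 0.061]
contact_force: [0.5, 0.5, 0.5]
grip_width: 0.1
finger_force: 0.0
time: 9.55
tool_pos: [521.4, 95.2, 46.5]
tcp_rot: [3.141, -0.326, 0.06]
contact_force: [-2.0, -2.4, 4.0]
grip_width: 0.8
finger_force: 2.2
time: 9.95
tool_pos: [533.7, 95.9, 46.4]
tcp_rot: [3.141, -0.327, 0.06]
contact_force: [-1.3, -1.4, 6.1]
grip_width: 0.1
finger_force: 3.3
t 9.95 pos [533.7  95.9  46.4] z-axis [ 0.321  0.019 -0.947] F [-1.3 -1.4  6.1]
shift [-0.13 -0.07  0.43]
turn [0.01 0.31 0.01]
```

Run:
```python
from plant import *;import cv2
print(get_obs()["joint_positions"])
im=capture("side");cv2.imwrite('pics/s2.png',cv2.resize(im[100:320,180:380,::-1],None,fx=2.5,fy=2.5))
```

```text
[0.03142077 0.47730613 1.98713897 0.0246585  0.34989024 1.52020092]
```

View pics/s2.png

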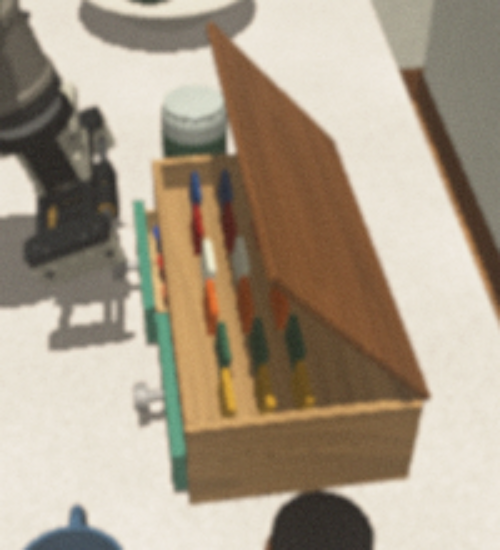

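The tip is wedged on the upper rim of the left knob because joint 5 is near its limit at that tilt; the drawer is about 10 mm out. I'll back off, reduce the tilt, lower and push again.

```bash
python3 -m pendant '[-0.2,0,-0.07,0,0,0,1,-0.2,0,-0.07,0,0,0,1,-0.4,0,-0.14,0,0,0,1,0,0,0,0,-0.7,0,1,0,0,0,0,-0.7,0,1,0,0,0,0,0,0,1]'
python3 to.py 515 96.5 32 15 0.06; python3 -c "
from plant import *;print(get_obs()['joint_positions'])"
```

```text
time: 10.6
tool_pos: [508.1, 94.5, 46.3]
tcp_rot: [3.141, -0.229, 0.06]
contact_force: [0.7, 0.4, 0.3]
grip_width: 0.5
finger_force: 0.0
t 10.6 pos [508.1  94.5  46.3] z-axis [ 0.226  0.013 -0.974] F [0.7 0.4 0.3]
shift [ 0.12 -0.05  0.52]
turn [0.01 0.47 0.  ]
[0.03190683 0.46645198 1.96861913 0.01258666 0.4778294  1.53201535]
```

```bash
python3 -m pendant '[0,-0.03,0.25,0,0,0,1,0,-0.03,0.25,0,0,0,1,0,0,0,0,0,0,1]'
python3 -m pendant '[0.12,0,0.028,0,0,0,1,0.12,0,0.028,0,0,0,1,0.1,0,0.023,0,0,0,1,0.1,0,0.023,0,0,0,1]'
python3 -m pendant '[0.065,0,0.015,0,0,0,1,0.065,0,0.015,0,0,0,1,0.065,0,0.015,0,0,0,1]'
```

```text
time: 10.9
tool_pos: [509.5, 96.5, 29.9]
tcp_rot: [3.141, -0.226, 0.06]
contact_force: [0.3, -0.8, 1.3]
grip_width: 0.0
finger_force: 0.0
time: 11.3
tool_pos: [524.4, 97.2, 31.6]
tcp_rot: [3.141, -0.228, 0.06]
contact_force: [-1.1, -0.3, 1.5]
grip_width: 0.4
finger_force: 0.8
time: 11.6
tool_pos: [530.3, 97.6, 31.5]
tcp_rot: [3.141, -0.228, 0.06]
contact_force: [-1.1, 0.2, 1.0]
grip_width: 0.6
finger_force: 0.8
```

```bash
python3 -m pendant '[0.065,0,0.015,0,0,0,1,0.065,0,0.015,0,0,0,1]'
python3 -m pendant '[0.04,0,0.01,0,0,0,1,0.04,0,0.01,0,0,0,1]'
python3 -m pendant '[0.04,0,0.01,0,0,0,1,0,0,0,0,0,0,1]'
```

```text
time: 11.8
tool_pos: [532.4, 97.7, 31.1]
tcp_rot: [3.141, -0.224, 0.06]
contact_force: [-11.6, -2.2, 9.7]
grip_width: 0.2
finger_force: 6.1
time: 12.0
tool_pos: [532.6, 97.9, 30.5]
tcp_rot: [3.141, -0.219, 0.061]
contact_force: [-17.3, -2.8, 13.9]
grip_width: 0.3
finger_force: 8.9
time: 12.2
tool_pos: [532.6, 97.9, 30.1]
tcp_rot: [3.141, -0.217, 0.061]
contact_force: [-18.0, -2.4, 12.8]
grip_width: 0.3
finger_force: 9.3
```

```bash
python3 -m pendant '[-0.1,0,-0.02,0,0,0,1,-0.5,0,-0.12,0,0,0,1,-0.6,0,-0.14,0,0,0,1,-0.6,0,-0.14,0,-0.7,0,1,-0.4,0,-0.3,0,-0.8,0,1,0,0,-0.8,0,-0.8,0,1,0,0,-1,0,-0.8,0,1,0,0,-1,0,0,0,1,0,0,-1,0,0,0,1,0,0,-1,0,0,0,1,0,0,-1,0,0,0,1,0,0,-1,0,0,0,1]'
python3 -m pendant '[0,0.3,-0.8,0,0,0,1,0,0.5,-0.6,0,0,0,1,0.3,0.5,-0.3,0,0,0,1,0,0,0,0,0,0,1]'
python3 to.py 680 25 320 0 0.06
python3 - <<'E'
from h import *
for c in("scene","side"):
    capture(c)
    print([(c,t,[(np.round(d["location"],1).tolist(),round(d["score"],2)) for d in pinpoint(c,t)[:1]]) for t in ("left_drawer_knob","right_drawer_knob","lid_edge")])
E
```

```text
time: 13.4
tool_pos: [462.7, 93.7, 243.4]
tcp_rot: [3.141, -0.013, 0.06]
contact_force: [-0.3, 0.2, -1.2]
grip_width: 0.6
finger_force: 0.0
time: 13.8
tool_pos: [474.9, 54.0, 294.6]
tcp_rot: [3.14, -0.016, 0.058]
contact_force: [0.9, 0.4, -0.7]
grip_width: 0.1
finger_force: 0.0
t 13.8 pos [474.9  54.  294.6] z-axis [ 0.016 -0.001 -1.   ] F [ 0.9  0.4 -0.7]
shift [ 6.78  1.36 -0.74]
turn [ 0.02 -0.23 -0.02]
[('scene', 'left_drawer_knob', [([263.5, 181.1], 0.38)]), ('scene', 'right_drawer_knob', [([235.7, 225.3], 0.58)]), ('scene', 'lid_edge', [([285.4, 178.4], 0.59)])]
[('side', 'left_drawer_knob', [([231.8, 206.3], 0.54)]), ('side', 'right_drawer_knob', [([236.0, 258.8], 0.94)]), ('side', 'lid_edge', [([276.1, 151.0], 0.82)])]
```

```bash
python3 -m pendant '[0,0.1,-0.5,0,-0.23,0,1,0.3,0.14,-0.4,0,0,0,1,0.68,0.14,0,0,0,0,1,0.68,0.14,0,0,0,0,1,0.68,0.14,0,0,0,0,1,0.68,0.14,0,0,0,0,1,0.68,0.14,0,0,0,0,1,0.68,0.14,0,0,0,0,1,0.68,0.14,0,0,0,0,1,0.68,0.14,0,0,0,0,1,0.68,0,0,0,0,0,1,0.68,0,0,0,0,0,1]'
python3 -m pendant '[0.25,0,0,0,0,0,1,0,0,0.6,0,0,0,1,0,0,0.6,0,0,0,1,0,0,0.6,0,0,0,1,0,0,0.4,0,0,0,1,0,0,0,0,0,0,1]'
python3 to.py 672 25 226 0 0.06
```

```text
time: 15.4
tool_pos: [688.9, 27.6, 318.7]
tcp_rot: [3.141, 0.005, 0.06]
contact_force: [-0.1, 0.0, 0.5]
grip_width: 0.3
finger_force: 0.0
time: 16.0
tool_pos: [694.5, 28.0, 250.8]
tcp_rot: [3.141, 0.009, 0.06]
contact_force: [0.5, -0.5, 0.5]
grip_width: 0.5
finger_force: 0.0
t 16.0 pos [694.5  28.  250.8] z-axis [-0.009 -0.001 -1.   ] F [ 0.5 -0.5  0.5]
shift [-0.75  0.05  0.83]
turn [0.   0.12 0.01]
```

```bash
python3 -m pendant '[-0.1,0,0.089,0,0,0,1,-0.1,0,0.089,0,0,0,1,-0.1,0,0.089,0,0,0,1,-0.1,0,0.089,0,0,0,1,-0.1,0,0.089,0,0,0,1,-0.1,0,0.089,0,0,0,1,-0.1,0,0.089,0,0,0,1]'
python3 -m pendant '[-0.075,0,0.067,0,0,0,1,-0.075,0,0.067,0,0,0,1,-0.075,0,0.067,0,0,0,1]'
python3 - <<'E'
import numpy as np
a=np.linspace(.844,0,37);x=765-168*np.cos(a)+8*np.sin(a);z=96+168*np.sin(a)+8*np.cos(a)
for i in range(0,36,4):print(round(a[i],2),round(x[i]+9.5),round(z[i]),round((x[i+4]-x[i])/120,3),round((z[i]-z[i+4])/120,3))
E
```

```text
time: 16.7
tool_pos: [674.1, 26.4, 234.4]
tcp_rot: [3.141, 0.004, 0.06]
contact_force: [-0.5, 0.3, -0.2]
grip_width: 0.9
finger_force: 0.0
time: 17.0
tool_pos: [667.5, 26.0, 228.5]
tcp_rot: [3.141, 0.004, 0.06]
contact_force: [1.2, 0.1, 1.6]
grip_width: 0.5
finger_force: 1.1
0.84 669 227 -0.098 0.087
0.75 657 216 -0.09 0.096
0.66 646 205 -0.08 0.104
0.56 637 192 -0.07 0.111
0.47 628 179 -0.059 0.117
0.38 621 165 -0.048 0.122
0.28 615 150 -0.037 0.126
0.19 611 135 -0.025 0.129
0.09 608 120 -0.012 0.131
```

Contact at about 2 N, where predicted. Now I follow the lid's arc down.

```bash
python3 -m pendant '[-0.098,0,0.087,0,0,0,1,-0.098,0,0.087,0,0,0,1,-0.098,0,0.087,0,0,0,1,-0.098,0,0.087,0,0,0,1,-0.09,0,0.096,0,0,0,1,-0.09,0,0.096,0,0,0,1,-0.09,0,0.096,0,0,0,1,-0.09,0,0.096,0,0,0,1]'
python3 -m pendant '[-0.08,0,0.104,0,0,0,1,-0.08,0,0.104,0,0,0,1,-0.08,0,0.104,0,0,0,1,-0.08,0,0.104,0,0,0,1,-0.07,0,0.111,0,0,0,1,-0.07,0,0.111,0,0,0,1,-0.07,0,0.111,0,0,0,1,-0.07,0,0.111,0,0,0,1]'
```

```text
time: 17.8
tool_pos: [644.7, 24.6, 206.4]
tcp_rot: [3.141, 0.004, 0.06]
contact_force: [1.1, -0.8, 1.3]
grip_width: 0.5
finger_force: 1.0
time: 18.6
tool_pos: [626.7, 23.6, 180.7]
tcp_rot: [3.141, 0.004, 0.06]
contact_force: [0.7, 0.7, 1.9]
grip_width: 0.4
finger_force: 1.0
```

```bash
python3 -m pendant '[-0.059,0,0.117,0,0,0,1,-0.059,0,0.117,0,0,0,1,-0.059,0,0.117,0,0,0,1,-0.059,0,0.117,0,0,0,1,-0.048,0,0.122,0,0,0,1,-0.048,0,0.122,0,0,0,1,-0.048,0,0.122,0,0,0,1,-0.048,0,0.122,0,0,0,1]'
python3 -m pendant '[-0.037,0,0.126,0,0,0,1,-0.037,0,0.126,0,0,0,1,-0.037,0,0.126,0,0,0,1,-0.037,0,0.126,0,0,0,1,-0.025,0,0.11,0,0,0,1,-0.025,0,0.11,0,0,0,1,-0.025,0,0.11,0,0,0,1,-0.025,0,0.11,0,0,0,1]'
```

```text
time: 19.4
tool_pos: [613.8, 22.7, 152.0]
tcp_rot: [3.141, 0.004, 0.06]
contact_force: [-0.5, 0.1, 1.9]
grip_width: 0.9
finger_force: 0.9
time: 20.2
tool_pos: [606.5, 22.3, 123.9]
tcp_rot: [3.141, 0.004, 0.06]
contact_force: [0.1, 1.4, 2.8]
grip_width: 0.5
finger_force: 0.9
```

```bash
python3 -m pendant '[-0.012,0,0.08,0,0,0,1,-0.012,0,0.08,0,0,0,1,-0.012,0,0.08,0,0,0,1,0,0,0.08,0,0,0,1,0,0,0.08,0,0,0,1,0,0,0.06,0,0,0,1]'
python3 -m pendant '[0,0,0.06,0,0,0,1,0,0,0.05,0,0,0,1]'
python3 -m pendant '[0,0,0.05,0,0,0,1,0,0,0.03,0,0,0,1]'
```

```text
time: 20.8
tool_pos: [604.9, 22.2, 109.9]
tcp_rot: [3.141, 0.005, 0.06]
contact_force: [-0.9, -0.1, 2.5]
grip_width: 0.6
finger_force: 0.9
time: 21.0
tool_pos: [605.0, 22.1, 106.7]
tcp_rot: [3.141, 0.005, 0.06]
contact_force: [-1.8, -0.2, 1.1]
grip_width: 0.5
finger_force: 0.9
time: 21.2
tool_pos: [605.2, 22.0, 104.4]
tcp_rot: [3.141, 0.005, 0.06]
contact_force: [-2.0, 0.1, 2.0]
grip_width: 0.4
finger_force: 0.9
```

```bash
python3 -m pendant '[0,0,0.04,0,0,0,1,0,0,0.03,0,0,0,1]'
python3 -m pendant '[0,0,0.04,0,0,0,1,0,0,0.03,0,0,0,1]'
python3 -m pendant '[0,0,0.03,0,0,0,1,0,0,0,0,0,0,1]'
```

```text
time: 21.4
tool_pos: [605.2, 22.1, 104.1]
tcp_rot: [3.141, 0.004, 0.06]
contact_force: [-8.0, 0.7, 18.3]
grip_width: 0.4
finger_force: 8.8
time: 21.6
tool_pos: [605.3, 22.1, 103.9]
tcp_rot: [3.14, 0.002, 0.06]
contact_force: [-12.7, -0.3, 29.3]
grip_width: 0.5
finger_force: 14.8
time: 21.8
tool_pos: [605.3, 22.1, 103.9]
tcp_rot: [3.14, 0.002, 0.06]
contact_force: [-13.0, 0.1, 30.2]
grip_width: 0.3
finger_force: 14.8
```

The lid is flat and on its stop. I'll lift away, go back toward the robot and check.

```bash
python3 -m pendant '[0,0,-0.1,0,0,0,1,0,0,-0.3,0,0,0,1,0,0,-0.8,0,0,0,1,0,0,-1,0,0,0,1,0,0,-1,0,0,0,1,-0.5,0,-1,0,0,0,1,-0.8,0,-0.5,0,0,0,1,-0.9,0,0,0,0,0,1,-0.9,0,0,0,0,0,1,-0.9,0,0,0,0,0,1,-0.9,0,0,0,0,0,1,0,0,0,0,0,0,1]'
python3 - <<'E'
from fit import *
import cv2
p=np.load('p.npy');p[3:]=0
G=dict(left_drawer_knob=D(0,82,-127,34.5),right_drawer_knob=D(1,-82,-127,34.5),lid_edge=L(188,0,8))
ims=[]
for c in("scene","side"):
    im=capture(c)[:,:,::-1].copy();ims.append(im[130:330,180:380])
    for t,g in G.items(): print(c,t,[(np.round(d["location"],1).tolist(),round(d["score"],2)) for d in pinpoint(c,t)[:1]],'shut:',np.round(proj(c,world(p,g(p))),1))
    for t in("mug","jar","tin"): print(c,t,[np.round(d["location"],1).tolist() for d in pinpoint(c,t)[:1]])
cv2.imwrite('pics/end.png',cv2.resize(np.hstack(ims),None,fx=2,fy=2,interpolation=cv2.INTER_CUBIC))
E
```

```text
time: 23.0
tool_pos: [456.7, 13.6, 241.5]
tcp_rot: [3.141, 0.005, 0.06]
contact_force: [-0.1, -0.4, 0.0]
grip_width: 0.2
finger_force: 0.0
scene left_drawer_knob [([265.3, 179.8], 0.44)] shut: [267.5 180.1]
scene right_drawer_knob [([237.8, 225.8], 0.47)] shut: [238.  228.4]
scene lid_edge [([259.9, 194.0], 0.74)] shut: [262.  194.7]
scene mug [[186.2, 284.0]]
scene jar [[237.1, 320.1]]
scene tin [[327.1, 146.7]]
side left_drawer_knob [([230.4, 206.1], 0.6)] shut: [229.2 206.3]
side right_drawer_knob [([230.6, 258.5], 0.59)] shut: [233.6 258.7]
side lid_edge [([242.4, 208.1], 0.81)] shut: [242.5 206.6]
side mug [[215.8, 356.5]]
side jar [[304.1, 348.4]]
side tin [[254.6, 169.9]]
```

View pics/end.png

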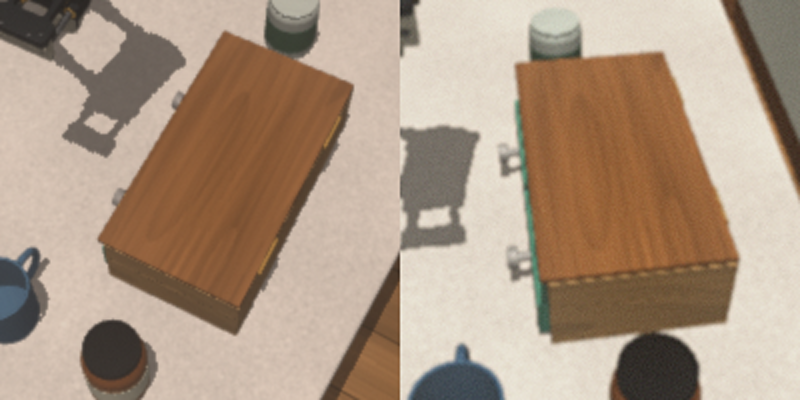

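The end picture shows the lid flat, with its front edge running from (225,35) to (100,240) in the left half. Both knobs sit at their shut positions, the mug, jar and tin have not moved, and the hand is clear.

```bash
python3 -c "
from plant import *;print(close_job())"
```

```text
the job is handed in; nothing more can be done
None
```

Job handed in at about 23 s: the final pictures show both drawers home, the lid flat, the mug, jar and tin unmoved and the hand clear, though the push at the right drawer's stop peaked at about 53 N at the wrist, harder than I intended.

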